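# Ready the bench stapler's magazine for a fresh stick of staples

### The job

The bench stapling unit has run empty. Slide the clear guard on top of its magazine fully open towards the stapling head, then take the black pull handle at the tail, draw the sprung follower rod out of its sleeve until the red ring on the rod stands at the sleeve's mouth, and finish there, still holding the rod at that mark against its spring so that a colleague can drop the new stick of staples in. Leave the staple sticks, the box and the other things on the bench where they lie.

Things in the scene. Friction and masses are not known exactly. Their poses are not given: they have to be found in the camera images.
- stapling_unit: green bench stapling unit, immovable: base 140 x 120 mm under a green head, from which an aluminium magazine juts out level 75 mm above the worktop. Origin on the worktop below the head (130 mm high, grey cylinder on it up to 169 mm, magazine-side face at y = -34 mm). -y runs along the magazine and is the way the rod is pulled out; +y towards the head; z up. Magazine and rod lie at x = 0
- guard (a joint): travel of the guard, a 30 x 90 mm clear window in a dark frame, in rails on top of the magazine, in m: 0 = shut over the loading slot, 0.080 = fully open at its stop by the head. It opens towards the head (unit's +y), stays where it is left, takes about 1.5 N to slide and starts 0 to 12 mm open
- guard_tab (a point): point in the upright yellow tab in the middle of the guard, 11 mm below the tab's top; moves with the guard. The tab is 22 mm wide (unit's x), 11 mm thick (unit's y), top at z = 151 mm. The guard and its dark guide rails (41 mm wide overall) below reach z = 116 mm, so fingertips must stay above that
- pull_handle (a point): grip point of the black upright pull handle on the tail end of the follower rod: a blade 24 mm wide (unit's x), 16 mm thick (unit's y), top at z = 154 mm; the point lies in the blade at z = 132 mm. The 11 mm rod runs at z = 90 mm, the hub round it reaches z = 102 mm, the sleeve z = 104 mm. With the rod home 32 mm are free between hub and sleeve mouth; the guard rails end 72 mm from the blade
- pull_rod (a joint): how far the follower rod is drawn out, in m: 0 = home, 0.080 = red ring at the sleeve's mouth, 0.115 = end stop. An inner spring pulls it back: about 4 N at home, 12 N at the mark (100 N/m), plus 0.6 N of friction; let go, it flies back home
- length_mark (a point): centre of the red ring, 8 mm wide, on the follower rod, on the rod's axis; hidden inside the sleeve until the rod is drawn out
- sleeve_mouth (a point): centre of the end face of the dark nut at the end of the sleeve (28 mm in diameter), on the rod's axis, z = 90 mm
- staple_stick_1: bystander: loose stick of steel staples, 10 x 70 x 12 mm, lying on the worktop; origin under its centre
- staple_stick_2: bystander: a second such stick of staples, 10 x 70 x 12 mm
- staple_box: bystander: white cardboard staple box, 69 x 96 x 45 mm, on the worktop; origin under its centre
- bench_tape: bystander: yellow tape measure, 65 x 71 x 65 mm; origin under its centre

How it is judged:
On the way, in this order (a step that is already met when the one before it is completed fails the run):
1. the guard is slid fully open (value of joint guard above 0.074 m), for 0.2 s.
2. the follower rod is drawn out to its red mark (distance between length_mark and sleeve_mouth below 0.008 m), for 0.3 s.
At the end, for the whole second after the job is handed in: The guard is open to within 8 mm of its stop, the centre of the rod's red ring is within 8 mm of the sleeve's mouth and still, and the fingers are holding the pull handle there against the spring (more than 4 N of contact) (value of joint guard above 0.072 m and distance between length_mark and sleeve_mouth below 0.008 m and velocity of joint pull_rod between -0.02 and 0.02 m/s and contact force between the fingers and pull_rod above 4 N); the arm keeps its last pose, push and grip.
It fails at once if a bystander on the bench is pushed more than 3 cm (distance of any of staple_stick_1, staple_stick_2, staple_box, bench_tape from where it was at the start of the episode above 0.03 m).
It also fails if it takes over 48 s, if anything falls off the work surface, if the arm or the gripper's body presses on something with over 40 N, if the wrist force passes 120 N, or if a joint passes its speed limit or range.

### The arm

A 6-joint arm with a two-finger parallel gripper is mounted at the origin on the work surface; the furniture and walls round the work are solid. World frame = base frame: x ahead of the robot, y to its left, z up, the work surface at z = 0. Lengths are in m, angles in rad, forces in N, time in s.
With the tool pointing down it reaches from about 0.3 to 0.875 m from the base axis. Payload 6.4 kg.
Tool frame: the origin (TCP) lies midway between the tips of the shut fingers; the grasp point (between the pads) lies 19 mm behind it; z points along the fingers, y is the line along which they close (so a half turn about z gives the same grasp; the last joint's range is limited). The gripper opens to 85 mm and grips with 20 to 120 N. Pads are 22 mm wide; open, the fingers measure 114 mm over their backs; the gripper's body (76 mm by 85 mm) begins 54 mm behind the grasp point. The pads swing forward as they close: fully open they stand 13 mm farther back than shut.
Start: joints at [0.915, 0.181, 1.607, -0, 1.354, -0.206], TCP at [0.25, 0.518, 0.231] pointing down, gripper open.
Joint ranges: [-2.99, 2.99], [-0.89, 2.07], [0.3, 2.58], [-1.14, 4.28], [0, 2.63], [-3.12, 3.12]. Speed limits (rad/s): [2.57, 2.57, 3.01, 3.14, 3.14, 3.14].

### API

Orientations are given as a rotation vector (axis times angle).
In Python, from plant import r gives the robot as it stands.
- The arm moves only by the tool drive_tool, never from a script. Its argument "plan" is a list of rows, each a list of 4 numbers: the shift along the tool's x, y, z in m, then the turn about the tool's z in rad. A call has 1 to 5 rows; each row shifts and turns the commanded pose from where the row before left it, along the tool's axes as they then stand; what a row does not reach is not made up. A row lasts 1/8 s, in which the tool goes at most 62.5 mm and 10.7 degrees, less where a joint would pass 70% of its speed; a pose out of reach is approached as far as the arm can. A call is refused whole if a number of a shift passes 0.0625 or a number of a turn 0.188, either way. A call with a gripper value outside its range is refused whole. "fingers" is the closure in counts, from 0 (fully open) to 255 (shut), set as the call begins (left out, the last holds). The fingers move at their own pace and stop on an object; "force" is the grip in N (left out, the last holds). Time passes only in rows, so rows that do not move let the fingers close. It gives the time, the measured TCP pose, the force, the opening and the grip force at its end, in the units of the state.
- r.get_state(): the state, without advancing time (a new reading comes with each control period).
- r.snapshot(name): name is "scene" or "side" or "wrist"; returns a dict with "img" (420x560x3 uint8, red, green, blue), "range_z" (420x560 float32, m along the optical axis (not along the pixel's ray), 0 where there is no reading), "K" (3x3 intrinsics, pixels), "view" (4x4, takes a point from world to camera coordinates). Camera axes: x right, y down, z forward; pixel columns grow to the right and rows downward; lengths in m; the calibration is good to about 2 mm. The wrist camera is an equidistant fisheye: a pixel r from the principal point sees the ray r / f radians off the axis. A picture is of the moment at which its call begins.
- r.finish_job(): hands the job in; it is judged then, once.
The state is a dict: "time": time; "joint_positions": joint angles; "dq": joint speeds; "joint_torque": joint torques, N m; "eef_pos": TCP position; "tool_rot": TCP orientation; "force": force on the tool from outside, world axes, zero at the start; "wrist_torque": the same for the moment, N m; "finger_gap": opening from 0.0 (shut) to 1.0 (fully open); "grasp_force": force on a finger pad.
Only numpy, scipy, OpenCV 4.12 (cv2) and the standard library are available. Lean on these libraries where they do the work, as an engineer would, in place of code of your own. Each camera call takes 0.05 s, during which the arm holds its last target. There are 200 camera calls.

## Working session

There is one attempt and no reset: what is moved stays moved. The work goes in short steps, Python scripts to look and compute and a tool call to move; the robot and the scene stay as the last step left them, time stands still between calls to the robot, and variables do not carry over. Pictures are saved under pics/ and viewed, at most 10 in all, crops included, and the job is handed in when it is done.

Besides the shell and the picture viewer there is one more tool, called after "Call:" as a command line: name --pt "numbers of a row" for each row, then --argument value for the rest. drive_tool: Moves the arm, as the interface text tells. Its arguments: {"type":"object","properties":{"plan":{"type":"array","items":{"type":"array","items":{"type":"number"}}},"fingers":{"type":"number"},"force":{"type":"number"}},"required":["plan"]}

```bash
mkdir -p pics
python3 - <<'E'
from plant import r
import cv2,numpy as np
s=r.get_state();print(s)
ims=[]
for n in("scene","side"):
    d=r.snapshot(n);np.savez(f"pics/{n}.npz",**d);cv2.imwrite(f"pics/{n}0.png",d["img"][:,:,::-1]);print(n,d["K"].tolist(),d["view"].round(3).tolist())
E
```

```text
{'time': 0.0, 'joint_positions': array([ 9.14722907e-01,  1.81533480e-01,  1.60802488e+00,  1.45929674e-05,
        1.35380525e+00, -2.06274543e-01]), 'dq': array([-0.00143291, -0.00082596,  0.00028985, -0.00032751, -0.00199111,
        0.00022832]), 'joint_torque': array([ 8.37968055e-04, -4.44856882e+01, -3.51347673e+01, -1.51166805e-04,
        8.78691149e-03,  3.63868730e-05]), 'eef_pos': array([0.24961818, 0.51736906, 0.23038026]), 'tool_rot': array([-7.00438002e-01, -3.06174026e+00,  2.51724760e-03]), 'force': array([ 0.39633837, -0.67833088,  0.13002519]), 'wrist_torque': array([ 0.0279437 ,  0.0547128 , -0.00713034]), 'grasp_force': 0.0, 'finger_gap': 0.9971208594355733}
scene [[457.4413457816888, 0.0, 285.1891791508294], [0.0, 457.4413457816888, 208.89263852260189], [0.0, 0.0, 1.0]] [[-0.706, -0.708, -0.024, 0.397], [-0.266, 0.296, -0.918, 0.212], [0.657, -0.641, -0.397, 0.734], [0.0, 0.0, 0.0, 1.0]]
side [[434.22148188779124, 0.0, 287.3257896370938], [0.0, 434.22148188779124, 212.54361862863678], [0.0, 0.0, 1.0]] [[0.858, -0.513, -0.021, -0.415], [-0.319, -0.502, -0.804, 0.271], [0.401, 0.696, -0.595, 0.663], [0.0, 0.0, 0.0, 1.0]]
```

View pics/scene0.png

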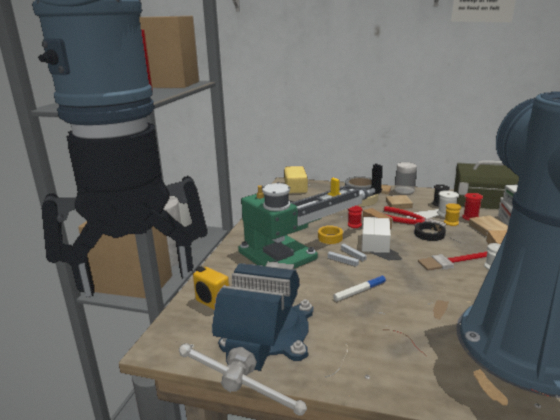

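View pics/side0.png

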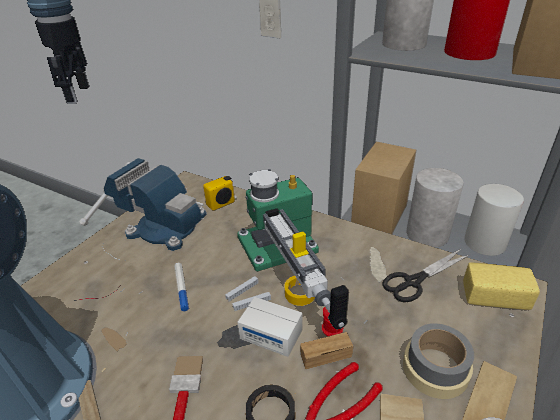

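The scene view shows the yellow tab near (335,186) and the black handle near (377,178). In the side view the tab is near (299,243) and the handle near (338,305). I'll triangulate both by colour mask.

```bash
cat > h.py <<'E'
import numpy as np,cv2
def mask(img,kind,box):
    h=cv2.cvtColor(np.ascontiguousarray(img),cv2.COLOR_RGB2HSV)
    m=cv2.inRange(h,(20,150,90),(32,255,255)) if kind=="y" else cv2.inRange(h,(0,0,0),(179,255,45))
    z=np.zeros_like(m);x0,y0,x1,y1=box;z[y0:y1,x0:x1]=m[y0:y1,x0:x1]
    n,l,st,c=cv2.connectedComponentsWithStats(z);k=1+np.argmax(st[1:,4]);return l==k,st[k],c[k]
def tri(p,q,A,B):
    P=[d["K"]@d["view"][:3] for d in(A,B)]
    X=cv2.triangulatePoints(P[0],P[1],np.float64(p).reshape(2,1),np.float64(q).reshape(2,1))[:,0];return X[:3]/X[3]
def cloud(d,m):
    v,u=np.nonzero(m&(d["range_z"]>0));z=d["range_z"][v,u]
    c=np.stack([u,v,np.ones_like(u)])*z;c=np.linalg.inv(d["K"])@c
    T=np.linalg.inv(d["view"]);return (T[:3,:3]@c).T+T[:3,3]
E
python3 - <<'E'
from h import *
A,B=[dict(np.load(f"pics/{n}.npz")) for n in("scene","side")]
for k,a,b in(("y",(325,170,345,200),(288,228,310,258)),("k",(365,158,388,198),(325,280,352,332))):
    ma,sa,ca=mask(A["img"],k,a);mb,sb,cb=mask(B["img"],k,b)
    print(k,sa,sb,"centroid",tri(ca,cb,A,B).round(4))
    tops=[]
    for m in(ma,mb):
        v,u=np.nonzero(m);s=v<=v.min()+2;tops.append((u[s].mean(),v.min()))
    print(" top",tri(*tops,A,B).round(4))
    for d,m in((A,ma),(B,mb)):
        c=cloud(d,m);print(" cloud",np.median(c,0).round(4),np.percentile(c,[3,97],0).round(3).tolist())
E
python3 -c "
import cv2,numpy as np
a=cv2.imread('pics/scene0.png')[150:250,230:400];b=cv2.imread('pics/side0.png')[170:340,230:360]
a=cv2.resize(a,(400,235),interpolation=2);b=cv2.resize(b,(390,510),interpolation=2)
o=np.zeros((510,790,3),np.uint8);o[:235,:400]=a;o[:,400:]=b;cv2.imwrite('pics/c.png',o)"
```

```text
y [328 178  12  18 140] [290 231  19  27 326] centroid [ 0.4687 -0.0676  0.1274]
 top [ 0.4707 -0.0661  0.1507]
 cloud [ 0.4636 -0.0625  0.1299] [[0.456, -0.067, 0.113], [0.476, -0.057, 0.149]]
 cloud [ 0.4657 -0.0722  0.1305] [[0.457, -0.078, 0.113], [0.478, -0.063, 0.151]]
k [371 165  11  29 226] [329 285  20  44 652] centroid [ 0.4492 -0.2046  0.117 ]
 top [ 0.4521 -0.2028  0.1526]
 cloud [ 0.4426 -0.1979  0.1198] [[0.436, -0.206, 0.086], [0.457, -0.194, 0.149]]
 cloud [ 0.4443 -0.2118  0.1264] [[0.437, -0.215, 0.087], [0.457, -0.2, 0.154]]
```

View pics/c.png

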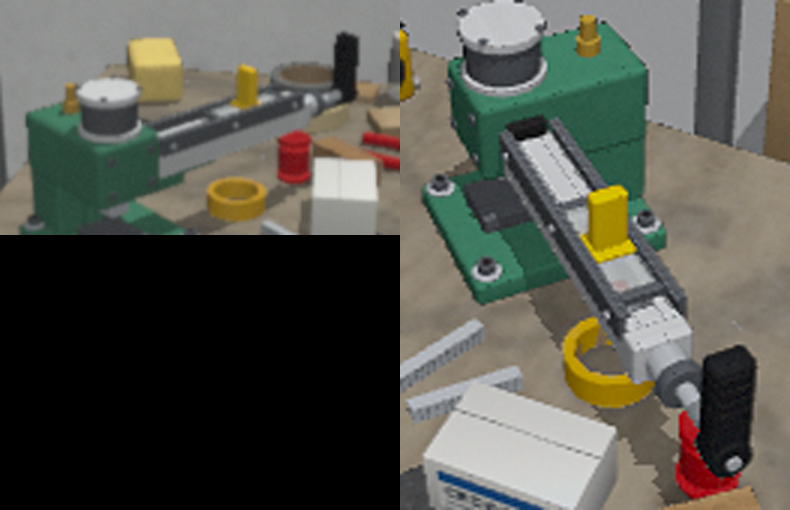

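The crop confirms the layout, with the handle at the tail and the guard tab in the middle of the rails. The measured tops, 0.151 and 0.153, match the stated heights. The tab is at about (0.467,-0.067) and the handle at about (0.447,-0.204), so unit +y points at roughly 81.7°. I'll move shut fingers to just behind the tab.

Call:
drive_tool --pt "0 0 0 -0.15" --pt "0 0 0 -0.155" --pt "-0.025 -0.049 0 0" --pt "-0.025 -0.049 0 0" --pt "-0.025 -0.049 0 0" --fingers 255 --force 60

```text
time: 0.72
eef_pos: [0.3029, 0.3599, 0.2308]
tool_rot: [-0.226, -3.133, 0.001]
force: [1.0, -0.2, 0.1]
finger_gap: -0.003
grasp_force: 0.0
```

Call:
drive_tool --pt "-0.025 -0.049 0 0" --pt "-0.025 -0.049 0 0" --pt "-0.025 -0.049 0 0" --pt "-0.025 -0.049 0 0" --pt "-0.025 -0.049 0 0"

```text
time: 1.35
eef_pos: [0.3914, 0.0994, 0.2312]
tool_rot: [0.227, 3.133, 0.0]
force: [1.1, -0.1, 0.4]
finger_gap: -0.002
grasp_force: 0.0
```

Call:
drive_tool --pt "-0.025 -0.049 0 0" --pt "-0.025 -0.049 0 0" --pt "-0.025 -0.049 0 0" --pt "-0.025 -0.049 0 0" --pt "0 0 0 0"

```text
time: 1.98
eef_pos: [0.4624, -0.1105, 0.2309]
tool_rot: [-0.234, -3.132, 0.001]
force: [-0.3, 0.5, -0.1]
finger_gap: 0.002
grasp_force: 0.0
```

Run:
```python
from plant import r
import cv2,numpy as np
from scipy.spatial.transform import Rotation as R
s=r.get_state();M=R.from_rotvec(s["tool_rot"]).as_matrix();print(s["time"],s["eef_pos"],s["force"],s["finger_gap"],M.round(3).tolist(),s["joint_positions"].round(2))
for n,p in(("tab",(.467,-.067)),("handle",(.447,-.204))):
    print(n,M.T@(np.r_[p,.132]-s["eef_pos"]))
d=r.snapshot("wrist");cv2.imwrite("pics/w1.png",d["img"][:,:,::-1]);np.savez("pics/w1.npz",**d)
```

```text
1.975 [ 0.46242203 -0.11048282  0.23090391] [-0.32991632  0.53563283 -0.0718804 ] 0.0016104590230766997 [[-0.989, 0.149, -0.001], [0.149, 0.989, -0.0], [0.0, -0.0, -1.0]] [-0.48 -0.05  1.85 -0.    1.34 -1.91]
tab [0.00189866 0.04372608 0.09888438]
handle [ 0.00127729 -0.09472467  0.09894893]
```

View pics/w1.png

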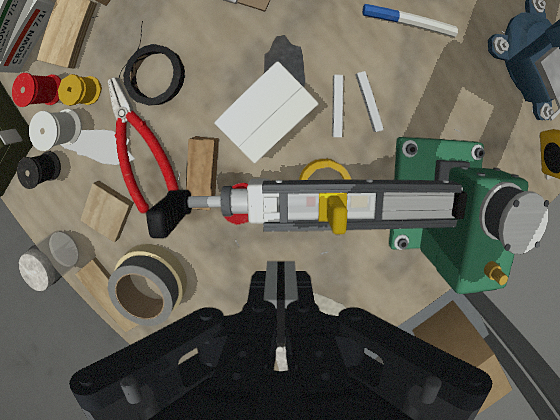

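The wrist view shows the magazine running along the tool's y. The tab is near (335,210), the handle near (168,213), and the tool is lined up between them. Next I'll lower behind the tab and push.

Call:
drive_tool --pt "0.002 0 0.04 0" --pt "0 0 0.04 0" --pt "0 0 0.023 0" --pt "0 0 0 0"

```text
time: 2.52
eef_pos: [0.4581, -0.1048, 0.1265]
tool_rot: [-0.225, -3.129, -0.003]
force: [0.3, -0.5, 0.1]
finger_gap: 0.002
grasp_force: 0.0
```

Call:
drive_tool --pt "0 0.01 0 0" --pt "0 0.01 0 0" --pt "0 0.01 0 0" --pt "0 0.01 0 0" --pt "0 0 0 0"

```text
time: 3.15
eef_pos: [0.4659, -0.0665, 0.1284]
tool_rot: [0.225, 3.133, 0.001]
force: [0.3, -0.1, -0.1]
finger_gap: -0.0
grasp_force: 0.0
```

Run:
```python
from plant import r
from h import *
s=r.get_state();print(s["eef_pos"],s["force"])
d=r.snapshot("side")
cv2.imwrite("pics/s1.png",cv2.resize(d["img"][150:340,180:400,::-1],None,fx=3,fy=3))
```

```text
[ 0.46591015 -0.06650784  0.1284063 ] [ 0.26332943 -0.07311228 -0.1115738 ]
```

View pics/s1.png

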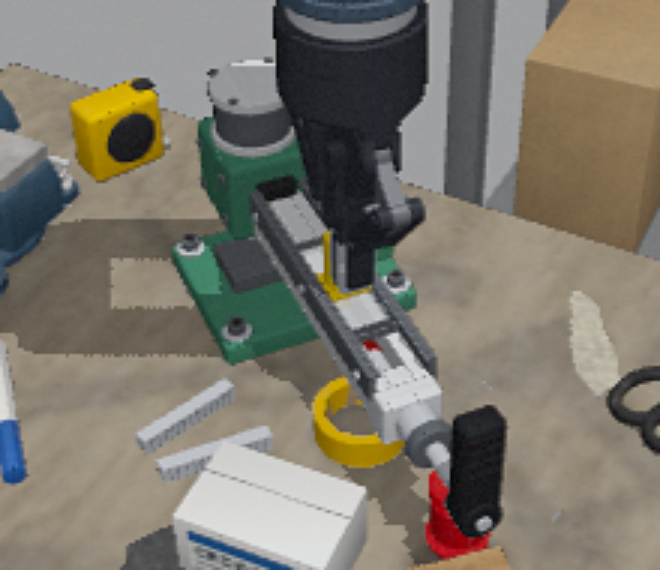

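The side view shows the fingers pressed behind the tab and the guard already moved, with the loading slot showing. I'll keep pushing and watch the force.

Call:
drive_tool --pt "0 0.008 0 0" --pt "0 0.008 0 0" --pt "0 0.008 0 0" --pt "0 0.008 0 0" --pt "0 0 0 0"

```text
time: 3.82
eef_pos: [0.4705, -0.0349, 0.1282]
tool_rot: [0.226, 3.133, 0.001]
force: [0.3, -0.6, -0.4]
finger_gap: 0.002
grasp_force: 0.0
```

Call:
drive_tool --pt "0 0.004 0 0" --pt "0 0.004 0 0" --pt "0 0.004 0 0" --pt "0 0 0 0"

```text
time: 4.32
eef_pos: [0.4723, -0.0235, 0.1283]
tool_rot: [0.227, 3.133, 0.001]
force: [1.1, 0.3, 0.4]
finger_gap: 0.0
grasp_force: 0.0
```

Run:
```python
from plant import r
from h import *
s=r.get_state();print(s["eef_pos"],s["force"])
d=r.snapshot("side")
cv2.imwrite("pics/s2.png",cv2.resize(d["img"][150:340,180:400,::-1],None,fx=3,fy=3))
```

```text
[ 0.4722582  -0.02352551  0.12831528] [1.10718605 0.26464041 0.38387693]
```

View pics/s2.png

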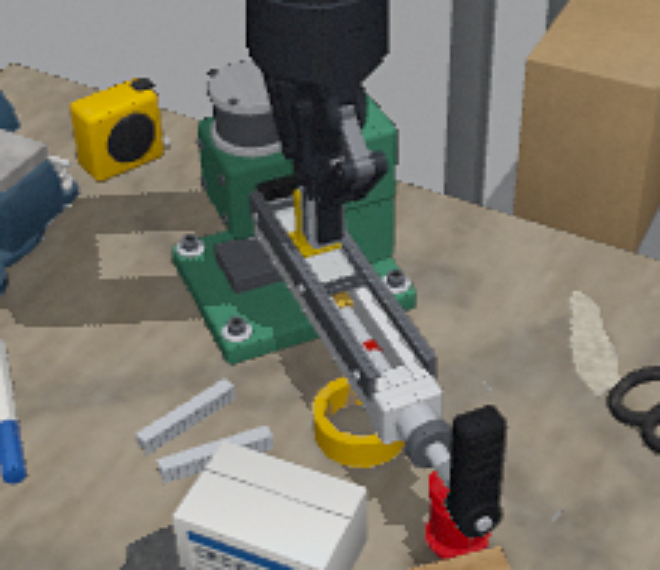

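The tab moves with the fingers and has about 20–30 mm of rail left. I'll go on in small steps.

Call:
drive_tool --pt "0 0.004 0 0" --pt "0 0.004 0 0" --pt "0 0.004 0 0" --pt "0 0 0 0"

```text
time: 4.88
eef_pos: [0.4737, -0.0134, 0.1284]
tool_rot: [-0.226, -3.133, 0.005]
force: [-3.1, -9.3, 0.3]
finger_gap: 0.002
grasp_force: 4.7
```

Call:
drive_tool --pt "0 0.002 0 0" --pt "0 0.002 0 0" --pt "0 0.002 0 0" --pt "0 0 0 0"

```text
time: 5.38
eef_pos: [0.4738, -0.0128, 0.1285]
tool_rot: [-0.226, -3.131, 0.021]
force: [-9.6, -32.4, 0.8]
finger_gap: -0.003
grasp_force: 17.1
```

Call:
drive_tool --pt "0 0.002 0 0" --pt "0 0.002 0 0" --pt "0 0 0 0"

```text
time: 5.75
eef_pos: [0.4739, -0.0125, 0.1286]
tool_rot: [-0.225, -3.13, 0.031]
force: [-14.3, -48.7, 0.5]
finger_gap: -0.001
grasp_force: 25.5
```

The force rises sharply, so the guard is at its stop. Next I'll back off, lift and check with a picture.

Call:
drive_tool --pt "0 -0.012 0 0" --pt "0 -0.02 0 0" --pt "0 0 -0.05 0" --pt "0 0 -0.05 0" --pt "0 -0.05 0 0"

```text
time: 6.38
eef_pos: [0.4666, -0.0823, 0.2331]
tool_rot: [0.218, 3.125, -0.002]
force: [1.0, -1.5, -0.4]
finger_gap: -0.003
grasp_force: 0.0
```

Call:
drive_tool --pt "0 -0.055 0 0" --pt "0 -0.055 0 0" --pt "0 0 0 0" --fingers 0

```text
time: 6.75
eef_pos: [0.4473, -0.1949, 0.2284]
tool_rot: [0.235, 3.132, -0.0]
force: [0.4, 1.1, 0.5]
finger_gap: 0.637
grasp_force: 0.0
```

Run:
```python
from plant import r
from h import *
from scipy.spatial.transform import Rotation as R
s=r.get_state();M=R.from_rotvec(s["tool_rot"]).as_matrix();print(s["time"],s["eef_pos"],s["force"],M.round(3).tolist())
A=r.snapshot("scene");B=r.snapshot("side");W=r.snapshot("wrist")
for n,d in zip("ABW",(A,B,W)): np.savez(f"pics/2{n}.npz",**d)
o=np.vstack([cv2.resize(A["img"][140:260,230:430],(400,240)),W["img"][70:340,80:480]])
o2=cv2.resize(B["img"][160:340,220:360],(396,510))
cv2.imwrite("pics/c2.png",np.hstack([o,o2])[:,:,::-1])
```

```text
6.75 [ 0.44732526 -0.19493384  0.22839479] [0.35878474 1.12186828 0.49323549] [[-0.989, 0.149, 0.001], [0.149, 0.989, -0.0], [-0.001, -0.0, -1.0]]
```

View pics/c2.png

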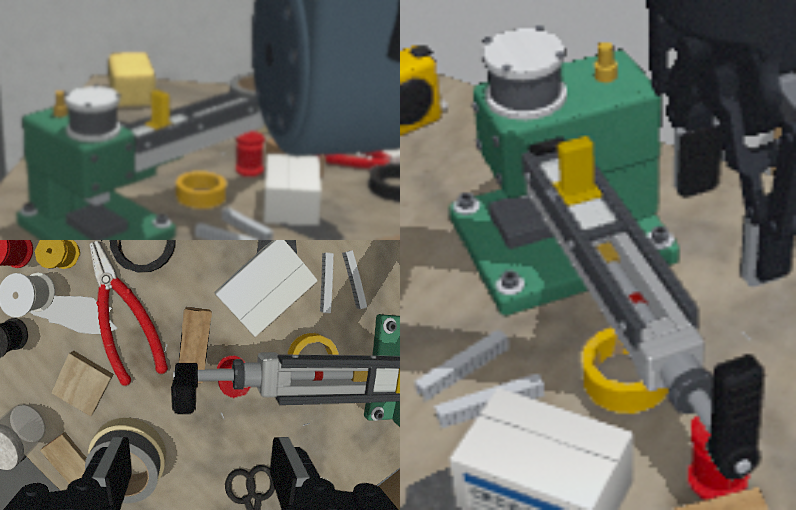

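Run:
```python
from h import *
A,B,W=[dict(np.load(f"pics/2{n}.npz")) for n in "ABW"]
ma,sa,ca=mask(A["img"],"y",(302,184,318,205));mb,sb,cb=mask(B["img"],"y",(270,206,292,232))
X=tri(ca,cb,A,B);print("tab",sa,sb,X,"travel",np.linalg.norm((X-[.4687,-.0676,.1274])[:2]),np.degrees(np.arctan2(*(X-[.4687,-.0676,0])[[1,0]])))
# handle top in the wrist picture -> ray onto z=.154
mw,sw,cw=mask(W["img"],"k",(245,190,285,250));print(sw,cw)
K,V=W["K"],W["view"];T=np.linalg.inv(V)
def ray(u,v,z):
    p=np.array([(u-K[0,2]),(v-K[1,2])]);rr=np.hypot(*p);th=rr/K[0,0]
    d=T[:3,:3]@np.r_[p/rr*np.sin(th),np.cos(th)];return T[:3,3]+d*(z-T[2,3])/d[2]
x,y,w,h=sw[:4]
for u,v in((x,y),(x+w,y),(x,y+h),(x+w,y+h),(x+w/2,y+h-4)):print((u,v),ray(u,v,.154).round(4))
```

```text
tab [303 185  12  20 158] [274 208  17  24 287] [0.47838868 0.00529363 0.12772951] travel 0.07353470020110912 82.42889233221689
[ 251  193   27   51 1180] [264.42966102 217.72711864]
(np.int32(251), np.int32(193)) [ 0.4202 -0.2089  0.154 ]
(np.int32(278), np.int32(193)) [ 0.423  -0.1905  0.154 ]
(np.int32(251), np.int32(244)) [ 0.458  -0.2156  0.154 ]
(np.int32(278), np.int32(244)) [ 0.4608 -0.1961  0.154 ]
(np.float64(264.5), np.int32(240)) [ 0.4563 -0.2053  0.154 ]
```

The tab has travelled 73.5 mm, plus the 0–12 mm it started open, and ended on a hard stop, so the guard is open. The wrist ray puts the handle at (0.447,-0.2045), which agrees with the first fix. Next I'll lower and grip.

Call:
drive_tool --pt "-0.0015 -0.0095 0 0" --pt "0 0 0.04 0" --pt "0 0 0.04 0" --pt "0 0 0.032 0" --pt "0 0 0 0"

```text
time: 7.52
eef_pos: [0.4463, -0.1998, 0.114]
tool_rot: [-0.225, -3.129, -0.005]
force: [-0.1, -0.4, 0.1]
finger_gap: 1.004
grasp_force: 0.0
```

Call:
drive_tool --pt "0 0 0 0" --pt "0 0 0 0" --pt "0 0 0 0" --pt "0 0 0 0" --pt "0 0 0 0" --fingers 255 --force 80

```text
time: 8.15
eef_pos: [0.4479, -0.2046, 0.1176]
tool_rot: [0.226, 3.132, -0.008]
force: [-4.2, -10.1, 3.7]
finger_gap: 0.175
grasp_force: 79.5
```

Call:
drive_tool --pt "0 0 0 0" --pt "0 0 0 0"

```text
time: 8.4
eef_pos: [0.4479, -0.2046, 0.1176]
tool_rot: [0.227, 3.132, -0.008]
force: [-4.2, -10.2, 1.8]
finger_gap: 0.177
grasp_force: 79.5
```

Call:
drive_tool --pt "0 -0.012 0 0" --pt "0 -0.015 0 0" --pt "0 -0.015 0 0" --pt "0 -0.015 0 0" --pt "0 0 0 0"

```text
time: 9.02
eef_pos: [0.4407, -0.2579, 0.1175]
tool_rot: [0.227, 3.131, 0.002]
force: [3.1, 9.1, 8.2]
finger_gap: 0.179
grasp_force: 80.7
```

Call:
drive_tool --pt "0 -0.008 0 0" --pt "0 -0.006 0 0" --pt "0 -0.004 0 0" --pt "0 -0.002 0 0" --pt "0 0 0 0"

```text
time: 9.65
eef_pos: [0.4382, -0.2764, 0.1175]
tool_rot: [0.226, 3.131, 0.004]
force: [3.6, 10.1, 7.7]
finger_gap: 0.181
grasp_force: 80.5
```

Run:
```python
from plant import r
from h import *
s=r.get_state();d=s["eef_pos"]-[.4479,-.2046,.1176];print(s["time"],d,np.hypot(*d[:2]),s["force"],s["finger_gap"])
A=r.snapshot("scene");B=r.snapshot("side");W=r.snapshot("wrist")
for n,d in zip("ABW",(A,B,W)): np.savez(f"pics/3{n}.npz",**d)
a=cv2.resize(W["img"][120:300,130:400],(396,264));b=cv2.resize(B["img"][230:350,260:390],(400,369),interpolation=2)
o=np.zeros((369,796,3),np.uint8);o[:264,:396]=a;o[:,396:]=b
cv2.imwrite("pics/c3.png",o[:,:,::-1])
```

```text
9.65 [-0.00968968 -0.07177725 -0.00014657] 0.07242833384811911 [ 3.61933184 10.10329684  7.70533725] 0.1811846409214026
```

View pics/c3.png

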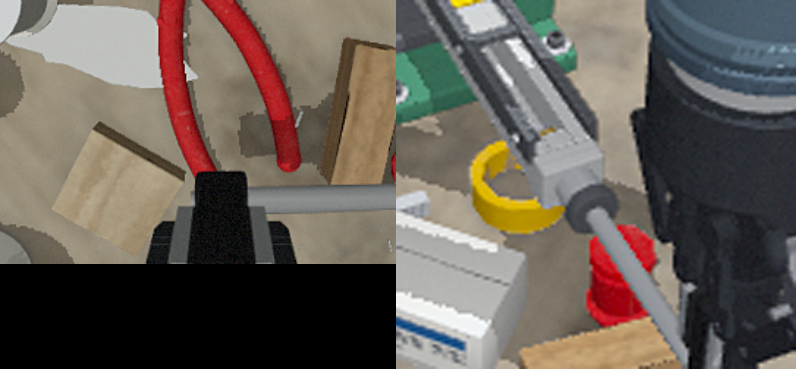

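The rod is out 72 mm with 10.7 N on it, which matches the spring, and the ring is still hidden, as it should be. It needs about 7.5 mm more.

Call:
drive_tool --pt "0 -0.003 0 0" --pt "0 -0.003 0 0" --pt "0 -0.002 0 0" --pt "0 0 0 0" --pt "0 0 0 0"

```text
time: 10.42
eef_pos: [0.4372, -0.284, 0.1175]
tool_rot: [0.225, 3.131, 0.004]
force: [5.5, 10.4, 7.6]
finger_gap: 0.177
grasp_force: 80.5
```

Run:
```python
from plant import r
from h import *
s=r.get_state();d=s["eef_pos"]-[.4479,-.2046,.1176];print(s["time"],d,np.hypot(*d[:2]),s["force"],s["finger_gap"])
W=r.snapshot("wrist");B=r.snapshot("side")
a=cv2.resize(W["img"][200:300,250:480],(396,172),interpolation=2);b=cv2.resize(B["img"][270:340,310:390],(400,350),interpolation=2)
o=np.zeros((350,796,3),np.uint8);o[:172,:396]=a;o[:,396:]=b
cv2.imwrite("pics/c4.png",o[:,:,::-1])
```

```text
10.425 [-0.01069344 -0.07942203 -0.00011165] 0.08013868701049832 [ 5.51617969 10.38405047  7.62204872] 0.17689033238015522
```

View pics/c4.png

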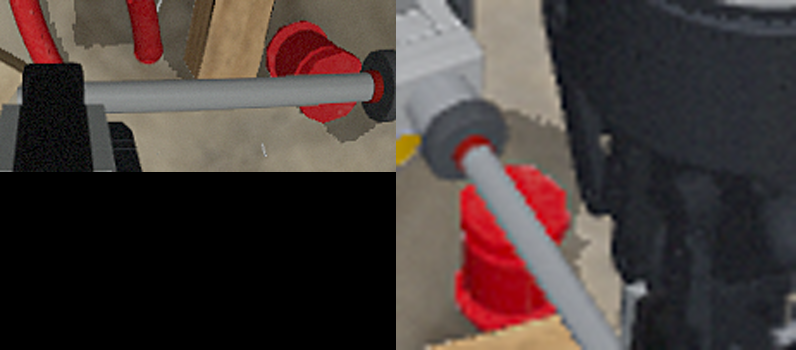

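Both views show the red ring half out of the nut at the mouth: wrist crop (377,87), side crop (470,150). The rod is held at 80 mm, so I'll hand in.

```bash
python3 -c "
from plant import r
print(r.finish_job())"
```

```text
the job is handed in; nothing more can be done
None
```

The job is handed in, with no verdict returned: the guard is open against its stop, and the gripper is holding the rod about 80 mm out, with the red ring at the sleeve's mouth, against a pull of about 12 N.

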